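Squeeze-test three rubber buffers and sort out the two rejects

ROBOT

A 6-joint arm with a two-finger parallel gripper is mounted at the origin on a cart in front of the work surface, level with it; the furniture and walls round the work are solid. World frame = base frame: x ahead of the robot, y to its left, z up, the work surface at z = 0. Lengths are in mm, angles in rad, forces in N, time in s.
With the tool pointing down it reaches from about 400 to 925 mm from the base axis. Payload 12.5 kg.
Tool frame: the origin (TCP) lies midway between the tips of the shut fingers; the grasp point (between the pads) lies 19 mm behind it; z points along the fingers, y is the line along which they close (so a half turn about z gives the same grasp; the last joint's range is limited). The gripper opens to 95 mm and grips with 3 to 60 N. Pads are 20 mm wide; open, the fingers measure 119 mm over their backs; the gripper's body (75 mm by 180 mm) begins 59 mm behind the grasp point.
Start: joints at [-1.381, 0.491, 1.559, -0, 1.092, -0.106], TCP at [182.214, -597.867, 214.661] pointing down, gripper open.
Joint ranges: [-3.1, 3.1], [-0.84, 2.19], [0.05, 2.79], [-1.13, 4.28], [0.06, 2.93], [-2.69, 2.69]. Speed limits (rad/s): [2.22, 2.22, 2.79, 3.14, 3.14, 3.14].

INTERFACE

Orientations are given as [roll, pitch, yaw] about the fixed x, y, z axes, in that order (R = Rz(yaw) Ry(pitch) Rx(roll)).
In Python, from cell import state, viewer, env, models gives the robot as it stands. The module is installed in compiled form; this text tells all that it offers.
- The arm moves only by the tool arm_command, never from a script. Its argument "rows" is a list of rows, each a list of 2 entries, a list of its own where there are three numbers: the shift along the tool's x, y, z normalised to -1 to 1, where 1 is 0.25 m, then the turn about the tool's z normalised to -1 to 1, where 1 is pi rad. A call has exactly 5 rows; each row shifts and turns the commanded pose from where the row before left it, along the tool's axes as they then stand; what a row does not reach is not made up. A row lasts 1/10 s, in which the tool goes at most 50 mm and 8.59 degrees, less where a joint would pass 70% of its speed; a pose out of reach is approached as far as the arm can. A call with a number of a shift or a turn outside -1 to 1 is refused whole. A call with a gripper value outside its range is refused whole. "claw" is the opening, from 0 (shut) to 1 (fully open), set as the call begins (left out, the last holds). The fingers move at their own pace and stop on an object; the grip force is fixed at half the most. Time passes only in rows, so rows that do not move let the fingers close, or fill a call up. It gives the time, the measured TCP pose, the force, the opening and the grip force at its end, in the units of the state.
- state(): the state, without advancing time (a new reading comes with each control period).
- viewer.read_camera(name): name is "scene" or "top"; returns (picture, depth): 420x560x3 uint8, red, green, blue; 420x560 float32, mm along the optical axis (not along the pixel's ray), 0 where there is no reading.
- viewer.get_calibration(name): a dict with "camera_matrix" (3x3 intrinsics, pixels), "dist_coeffs" ([k1, k2, p1, p2, k3] as OpenCV has them; the pictures are not rectified), "world_to_cam" (4x4, takes a point from world to camera coordinates). Camera axes: x right, y up, looking along -z (the intrinsics and any distortion apply to the point x, -y, -z); pixel columns grow to the right and rows downward; lengths in mm; the calibration is good to about 2 mm. A picture is of the moment at which its call begins. get_calibration takes no time and is no camera call.
- env.job_done(): hands the job in; it is judged then, once.
Trained networks look in the newest picture that a camera, given by its name, has taken for a name from the list of things; names that differ only in an ending like _2 or _b are one class to them, and where a whole thing is asked for, a point or a joint stands for the part that bears it (a point fixed in the world has none). Each returns a list of dicts, best first, with "confidence" (0 to 1); they miss things now and then, are a little off and sometimes report something else, mostly with a low value. They report only what shows in the picture. A call takes as long as a camera call.
- models.search_frame(camera, label): "position" ([x, y, z] in mm, in world coordinates, good to about 4 mm: the middle of the surface that is visible of it).
- models.mark_of(camera, label): "position" ([x, y, z] in mm, in world coordinates, good to about 4 mm: a listed point, or the origin of a listed thing).
The state is a dict: "t": time; "joints": joint angles; "qvel": joint speeds; "tau": joint torques, N m; "eef_pos": TCP position; "tcp_rot": TCP orientation; "ft_force": force on the tool from outside, world axes, zero at the start; "moment": the same for the moment, N m; "opening": opening from 0.0 (shut) to 1.0 (fully open); "grip_force": force on a finger pad.
Only numpy, scipy, OpenCV 4.12 (cv2) and the standard library are available. Lean on these libraries where they do the work, as an engineer would, in place of code of your own. Each camera call takes 0.05 s, during which the arm holds its last target. There are 200 camera calls.

TASK

Swing the press plate fully closed onto the three rubber buffers in the test jig, right down to its stop for a moment, so that all are squeezed to the same depth and the dials' drag needles record how hard each one pushed back, then swing it open again. First put the buffer whose needle stopped short of the two long marks (too soft) into the round dish, then the one whose needle went past both (too hard) into the square tray, without pressing on the cups, which would spoil the readings. Leave the good one standing in its cup and the press plate open, and do not disturb the loupe, stamp, clip and dropper bottle.

Things in the scene. Friction and masses are not known exactly. Their poses are not given: they have to be found in the camera images.
- jig: Compression test jig, fixed: grey block 125 mm deep (x), 225 wide (y), 30 high, with a sloped dial console in front reaching to x = -83 mm. Origin: on the table under the middle cup; x points to the hinge at the back, y left, z up. Two stop posts (11 mm thick, top 73 mm above the table) at x = -31, y = +/-102 mm; two hinge ears (85 mm high) at x = 80, y = +/-102.
- lid (a joint): Hinged aluminium press plate, 190 x 118 x 6 mm. 0 rad = closed, level, on its stop; 1.57 = upright; 1.85 = fully open. Stiff hinge: stays where left when open (1 N at the knob moves it). The last 0.17 rad squeeze the buffers, cup and buffer together 12 mm; holding it on the stop takes 6 to 12 N down at the knob; let go there, it springs up a little. At 1.3 or more the buffers are clear from above.
- lid_hinge (a point): Middle of the press plate's hinge axis; the axis is the jig's y. 80 mm behind the middle cup, 76 mm above the table.
- lid_knob (a point): Centre of the plate's black barrel knob, 22 mm diameter, 26 mm long along the jig's y, on a 9 mm stem at the middle of the free edge: 155 mm from the hinge axis, in the plate's middle plane (closed: 76 mm above the table), 32 mm of bare stem between it and the plate. Pinched on its two end faces, it turns between the fingers.
- nest_left (a point): Centre of the floor of the left cup (y = +70 mm in the jig's frame), 43 mm above the table when unloaded: a round aluminium cup 39 mm across with a lip 4 mm high, sprung, sinks at most 9 mm. One buffer stands in it at the start.
- needle_left (a joint): Black drag needle of the dial in front of the left cup, rad. Rest about 0: points to +y of the jig. Turns clockwise (from above) with the greatest force the buffer in that cup has taken, and stays there (pushing on the cup moves it too). After a full squeeze: under 1.15 (short of both long marks) too soft; 1.15 to 2.0 (grey band between the long marks) good; over 2.0 (past both) too hard.
- nest_middle (a point): Centre of the floor of the middle cup (y = 0 in the jig's frame), 43 mm above the table when unloaded: a round aluminium cup 39 mm across with a lip 4 mm high, sprung, sinks at most 9 mm. One buffer stands in it at the start.
- needle_middle (a joint): Black drag needle of the dial in front of the middle cup, rad. Rest about 0: points to +y of the jig. Turns clockwise (from above) with the greatest force the buffer in that cup has taken, and stays there (pushing on the cup moves it too). After a full squeeze: under 1.15 (short of both long marks) too soft; 1.15 to 2.0 (grey band between the long marks) good; over 2.0 (past both) too hard.
- nest_right (a point): Centre of the floor of the right cup (y = -70 mm in the jig's frame), 43 mm above the table when unloaded: a round aluminium cup 39 mm across with a lip 4 mm high, sprung, sinks at most 9 mm. One buffer stands in it at the start.
- needle_right (a joint): Black drag needle of the dial in front of the right cup, rad. Rest about 0: points to +y of the jig. Turns clockwise (from above) with the greatest force the buffer in that cup has taken, and stays there (pushing on the cup moves it too). After a full squeeze: under 1.15 (short of both long marks) too soft; 1.15 to 2.0 (grey band between the long marks) good; over 2.0 (past both) too hard.
- buffer_a_mid (a point): Centre, half-way up, of one of three rubber buffers that look alike: 36 mm high, upright; black round body 30 mm diameter and 22 mm high (underside 18 mm below this point; grip it here) with a thin steel hoop, and on top a sprung grey cap 24 mm diameter that can be pushed 13 mm in. About 50 g. One is too soft, one good, one too hard; the names do not tell which.
- buffer_b_mid (a point): Centre, half-way up, of one of three rubber buffers that look alike: 36 mm high, upright; black round body 30 mm diameter and 22 mm high (underside 18 mm below this point; grip it here) with a thin steel hoop, and on top a sprung grey cap 24 mm diameter that can be pushed 13 mm in. About 50 g. One is too soft, one good, one too hard; the names do not tell which.
- buffer_c_mid (a point): Centre, half-way up, of one of three rubber buffers that look alike: 36 mm high, upright; black round body 30 mm diameter and 22 mm high (underside 18 mm below this point; grip it here) with a thin steel hoop, and on top a sprung grey cap 24 mm diameter that can be pushed 13 mm in. About 50 g. One is too soft, one good, one too hard; the names do not tell which.
- dish: Round shallow steel dish for the too soft buffer: rim 124 mm diameter, 22 mm high, fixed. Origin: centre of its underside on the table; inner floor about 4 mm above it.
- tray: Square shallow aluminium tray for the too hard buffer: 115 x 115 mm, walls 20 mm high and 3 mm thick, fixed. Origin: centre of its underside on the table; inner floor 3 mm above it. Its sides are parallel to its x and y.
- loupe: Bystander: black loupe, 38 mm diameter, 36 mm high, loose. Origin at its underside.
- stamp: Bystander: black hand stamp, 24 mm wide, 60 mm high, loose. Origin at its underside.
- clip: Bystander: binder clip, 32 x 42 x 17 mm, loose. Origin at its underside.
- dropper: Bystander: brown dropper bottle, 34 mm diameter, 102 mm high, loose. Origin at its underside.

How it is judged (in metres and radians):
On the way, in this order (a step that is already met when the one before it is completed fails the run):
1. the press plate is held fully closed on its stop with all three buffers standing in their cups (value of joint lid below 0.02 rad and distance between any of buffer_a_mid, buffer_b_mid, buffer_c_mid and nest_left below 0.03 m and distance between any of buffer_a_mid, buffer_b_mid, buffer_c_mid and nest_middle below 0.03 m and distance between any of buffer_a_mid, buffer_b_mid, buffer_c_mid and nest_right below 0.03 m), for 0.2 s.
2. the too soft buffer, from the cup whose needle stopped short of 1.15, is at rest in the round dish while the other two still stand in their cups (((value of joint needle_left below 1.15 rad and not (distance between any of buffer_a_mid, buffer_b_mid, buffer_c_mid and nest_left below 0.03 m) and distance between any of buffer_a_mid, buffer_b_mid, buffer_c_mid and nest_middle below 0.03 m and distance between any of buffer_a_mid, buffer_b_mid, buffer_c_mid and nest_right below 0.03 m) or (value of joint needle_middle below 1.15 rad and not (distance between any of buffer_a_mid, buffer_b_mid, buffer_c_mid and nest_middle below 0.03 m) and distance between any of buffer_a_mid, buffer_b_mid, buffer_c_mid and nest_left below 0.03 m and distance between any of buffer_a_mid, buffer_b_mid, buffer_c_mid and nest_right below 0.03 m) or (value of joint needle_right below 1.15 rad and not (distance between any of buffer_a_mid, buffer_b_mid, buffer_c_mid and nest_right below 0.03 m) and distance between any of buffer_a_mid, buffer_b_mid, buffer_c_mid and nest_left below 0.03 m and distance between any of buffer_a_mid, buffer_b_mid, buffer_c_mid and nest_middle below 0.03 m)) and ((horizontal distance between buffer_a_mid and dish below 0.05 m and height (world z) of buffer_a_mid below 0.04 m) or (horizontal distance between buffer_b_mid and dish below 0.05 m and height (world z) of buffer_b_mid below 0.04 m) or (horizontal distance between buffer_c_mid and dish below 0.05 m and height (world z) of buffer_c_mid below 0.04 m)) and linear speed of each of buffer_a, buffer_b, buffer_c below 0.02 m/s), for 0.1 s.
At the end, for the whole second after the job is handed in: The too soft buffer is at rest in the round dish and the too hard one in the square tray (centre within 50 mm of the middle, under 40 mm up); the good one (needle in the band) stands upright and seated in its cup; the press plate is open by at least 1.0 rad (value of joint lid above 1 rad and ((horizontal distance between buffer_a_mid and dish below 0.05 m and height (world z) of buffer_a_mid below 0.04 m) or (horizontal distance between buffer_b_mid and dish below 0.05 m and height (world z) of buffer_b_mid below 0.04 m) or (horizontal distance between buffer_c_mid and dish below 0.05 m and height (world z) of buffer_c_mid below 0.04 m)) and ((x of buffer_a_mid in the frame of tray between -0.05 and 0.05 m and y of buffer_a_mid in the frame of tray between -0.05 and 0.05 m and height (world z) of buffer_a_mid below 0.04 m) or (x of buffer_b_mid in the frame of tray between -0.05 and 0.05 m and y of buffer_b_mid in the frame of tray between -0.05 and 0.05 m and height (world z) of buffer_b_mid below 0.04 m) or (x of buffer_c_mid in the frame of tray between -0.05 and 0.05 m and y of buffer_c_mid in the frame of tray between -0.05 and 0.05 m and height (world z) of buffer_c_mid below 0.04 m)) and ((value of joint needle_left between 1.15 and 2 rad and ((distance between buffer_a_mid and nest_left below 0.024 m and angle between buffer_a's own z axis and vertical below 0.15 rad) or (distance between buffer_b_mid and nest_left below 0.024 m and angle between buffer_b's own z axis and vertical below 0.15 rad) or (distance between buffer_c_mid and nest_left below 0.024 m and angle between buffer_c's own z axis and vertical below 0.15 rad))) or (value of joint needle_middle between 1.15 and 2 rad and ((distance between buffer_a_mid and nest_middle below 0.024 m and angle between buffer_a's own z axis and vertical below 0.15 rad) or (distance between buffer_b_mid and nest_middle below 0.024 m and angle between buffer_b's own z axis and vertical below 0.15 rad) or (distance between buffer_c_mid and nest_middle below 0.024 m and angle between buffer_c's own z axis and vertical below 0.15 rad))) or (value of joint needle_right between 1.15 and 2 rad and ((distance between buffer_a_mid and nest_right below 0.024 m and angle between buffer_a's own z axis and vertical below 0.15 rad) or (distance between buffer_b_mid and nest_right below 0.024 m and angle between buffer_b's own z axis and vertical below 0.15 rad) or (distance between buffer_c_mid and nest_right below 0.024 m and angle between buffer_c's own z axis and vertical below 0.15 rad)))) and linear speed of each of buffer_a, buffer_b, buffer_c below 0.02 m/s); the robot touches nothing.
It fails at once if the loupe is pushed more than 30 mm from its place or knocked over (distance of loupe from where it was at the start of the episode above 0.03 m or angle between loupe's own z axis and vertical above 0.6 rad).
It fails at once if the hand stamp is pushed more than 30 mm from its place or knocked over (distance of stamp from where it was at the start of the episode above 0.03 m or angle between stamp's own z axis and vertical above 0.6 rad).
It fails at once if the binder clip is pushed more than 30 mm from its place or knocked over (distance of clip from where it was at the start of the episode above 0.03 m or angle between clip's own z axis and vertical above 0.6 rad).
It fails at once if the dropper bottle is pushed more than 30 mm from its place or knocked over (distance of dropper from where it was at the start of the episode above 0.03 m or angle between dropper's own z axis and vertical above 0.6 rad).
It also fails if it takes over 72 s, if anything falls off the work surface, if the arm or the gripper's body presses on something with over 40 N, if the wrist force passes 120 N, or if a joint passes its speed limit or range.

## Working session

There is one attempt and no reset: what is moved stays moved. The work goes in short steps, Python scripts to look and compute and a tool call to move; the robot and the scene stay as the last step left them, time stands still between calls to the robot, and variables do not carry over. Pictures are saved under pics/ and viewed, at most 10 in all, crops included, and the job is handed in when it is done.

Besides the shell and the picture viewer there is one more tool, called after ">>>" as name(argument=value, ...), one argument or row to a line, values as JSON. arm_command: Moves the arm, as the interface text tells. Scaled input: -1 to 1 covers 0.25 m each way for a shift and pi rad each way for a turn. Its arguments: {"type":"object","properties":{"rows":{"type":"array","items":{"type":"array"}},"claw":{"type":"number"}},"required":["rows"]}

```bash
mkdir -p pics; python3 - <<'E'
from cell import state, viewer, env, models
import cv2
s=state();print({k:s[k] for k in('t','eef_pos','tcp_rot','opening','ft_force')})
for c in('top','scene'):
    p,d=viewer.read_camera(c);cv2.imwrite(f'pics/{c}0.png',p[:,:,::-1])
    for n in ['jig','lid_hinge','lid_knob','nest_left','nest_middle','nest_right','buffer_a_mid','dish','tray','loupe','stamp','clip','dropper']:
        r=models.mark_of(c,n);print(c,n,[([round(float(v)) for v in q['position']],round(float(q['confidence']),2)) for q in r[:4]])
E
```

```text
{'t': 0.0, 'eef_pos': array([ 182.15342757, -597.61047219,  214.04892357]), 'tcp_rot': array([-3.14046775e+00, -1.10571647e-04,  2.95786405e-01]), 'opening': 1.0025396584687747, 'ft_force': array([ 0.20262756,  0.20940826, -0.39049547])}
top jig [([550, 24, -1], 0.89)]
top lid_hinge [([622, 24, 78], 0.94)]
top lid_knob [([597, 18, 229], 0.9), ([384, 162, 2], 0.69)]
top nest_left [([552, 92, 44], 0.49)]
top nest_middle [([547, 22, 42], 0.43)]
top nest_right [([549, -47, 41], 0.4), ([548, 20, 41], 0.39), ([596, 21, 228], 0.17)]
top buffer_a_mid [([549, -49, 65], 0.44)]
top dish [([517, 277, 2], 0.87)]
top tray [([554, -287, 0], 0.67)]
top loupe [([385, 165, 0], 0.65)]
top stamp [([594, 20, 229], 0.56), ([713, -152, -3], 0.36)]
top clip [([384, 46, 2], 0.49)]
top dropper [([713, -153, -3], 0.54)]
scene jig [([551, 22, 0], 0.79)]
scene lid_hinge [([631, 19, 72], 0.67)]
scene lid_knob [([598, 21, 228], 0.62), ([551, -47, 41], 0.47)]
scene nest_left [([552, 89, 42], 0.57)]
scene nest_middle [([553, 24, 44], 0.52)]
scene nest_right [([549, -50, 43], 0.55)]
scene buffer_a_mid [([549, -47, 61], 0.61)]
scene dish [([522, 272, -5], 0.8)]
scene tray [([554, -286, 3], 0.58)]
scene loupe [([384, 163, -1], 0.84)]
scene stamp [([695, 200, -2], 0.54)]
scene clip [([378, 45, -2], 0.7)]
scene dropper [([714, -151, 3], 0.54)]
```

View pics/top0.png

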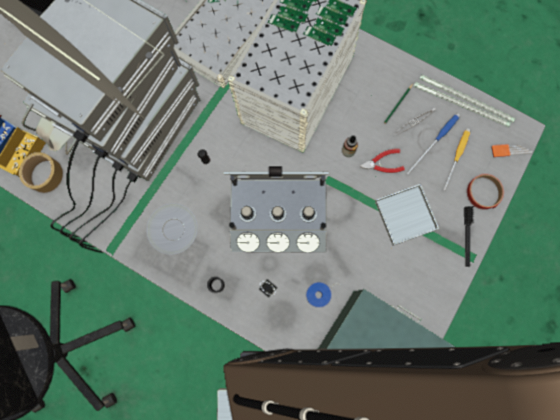

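View pics/scene0.png

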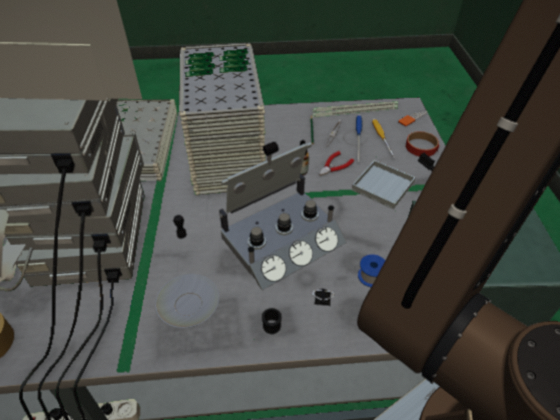

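The top view shows the jig at pixel (278,212), nearly unrotated, with the plate upright and its knob at (275,171). The dish is at (171,229), the tray at (407,215), the stamp at (204,157) and the dropper at (350,146). The network positions agree with this. The knob at about (597,20,228) and the hinge at about (630,21,76) put the lid at about 1.36 rad.

>>> arm_command(
  rows=[
    [[0, 0, -0.16], 0.047],
    [[0, 0, -0.16], 0.047],
    [[0, 0, -0.16], 0],
    [[0, 0, 0], 0],
    [[0, 0, 0], 0],
  ],
  claw=0.7,
)

```text
t: 1.9
eef_pos: [182.2, -597.8, 335.2]
tcp_rot: [3.14, -0.0, 0.001]
ft_force: [-0.5, -0.4, -0.5]
opening: 0.709
grip_force: 0.0
```

>>> arm_command(
  rows=[
    [[0.11, -0.165, 0], 0],
    [[0.11, -0.165, 0], 0],
    [[0.11, -0.165, 0], 0],
    [[0.11, -0.165, 0], 0],
    [[0.11, -0.165, 0], 0],
  ],
)

```text
t: 2.4
eef_pos: [320.0, -389.4, 333.2]
tcp_rot: [-3.14, 0.001, 0.0]
ft_force: [0.5, -0.8, 0.1]
opening: 0.696
grip_force: 0.0
```

>>> arm_command(
  rows=[
    [[0.11, -0.165, 0], 0],
    [[0.11, -0.165, 0], 0],
    [[0.11, -0.165, 0], 0],
    [[0.11, -0.165, 0], 0],
    [[0.11, -0.165, 0], 0],
  ],
)

```text
t: 2.9
eef_pos: [457.4, -183.1, 333.4]
tcp_rot: [-3.141, 0.002, 0.001]
ft_force: [1.5, -0.6, 0.4]
opening: 0.701
grip_force: 0.0
```

>>> arm_command(
  rows=[
    [[0.11, -0.162, 0], 0],
    [[0.11, -0.162, 0], 0],
    [[0.11, -0.162, 0], 0],
    [[0.11, -0.162, 0], 0],
    [[0.11, -0.162, 0], 0],
  ],
)

```text
t: 3.4
eef_pos: [594.8, 19.4, 333.0]
tcp_rot: [-3.142, 0.002, 0.001]
ft_force: [0.0, -1.1, 0.3]
opening: 0.702
grip_force: 0.0
```

>>> arm_command(
  rows=[
    [[0, 0, 0.1], 0],
    [[0, 0, 0.1], 0],
    [[0, 0, 0.1], 0],
    [[0, 0, 0], 0],
    [[0, 0, 0], 0],
  ],
)

```text
t: 3.9
eef_pos: [594.3, 17.3, 259.2]
tcp_rot: [-3.142, 0.002, 0.001]
ft_force: [0.1, -0.9, 1.1]
opening: 0.701
grip_force: 0.0
```

```bash
python3 - <<'E'
from cell import state, viewer, env, models
import cv2
for c in('scene','top'):
    p,d=viewer.read_camera(c)
    if c=='scene': cv2.imwrite('pics/s1.png',cv2.resize(p[80:300,140:420,::-1],None,fx=2.6,fy=2.6))
    for n in ['lid_knob','lid_hinge']:
        print(c,n,[([round(float(v)) for v in q['position']],round(float(q['confidence']),2)) for q in models.mark_of(c,n)[:3]])
E
```

```text
scene lid_knob [([600, 21, 229], 0.79)]
scene lid_hinge [([631, 18, 77], 0.68), ([550, 90, 40], 0.55)]
top lid_knob [([694, 205, 3], 0.22)]
top lid_hinge []
```

View pics/s1.png

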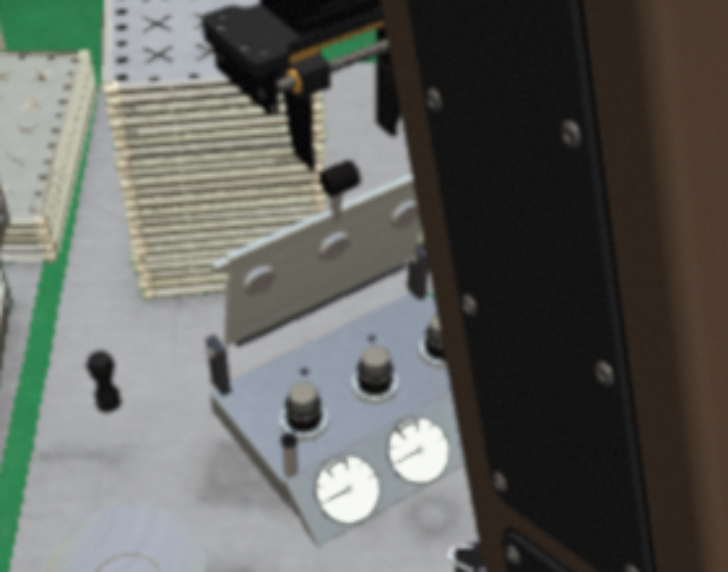

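The crop shows the knob at (340,178), with the open fingers above it at (300,140) and (388,100) on either side. The hand is aligned, so I'll lower it and pinch the knob.

>>> arm_command(
  rows=[
    [[0.014, -0.01, 0.05], 0],
    [[0, 0, 0.075], 0],
    [[0, 0, 0.075], 0],
    [[0, 0, 0], 0],
    [[0, 0, 0], 0],
  ],
)

```text
t: 4.7
eef_pos: [598.0, 19.9, 209.5]
tcp_rot: [-3.142, 0.001, 0.001]
ft_force: [0.3, 0.3, 0.6]
opening: 0.698
grip_force: 0.0
```

>>> arm_command(
  rows=[
    [[0, 0, 0], 0],
    [[0, 0, 0], 0],
    [[0, 0, 0], 0],
    [[0, 0, 0], 0],
    [[0, 0, 0], 0],
  ],
  claw=0,
)

```text
t: 5.2
eef_pos: [597.9, 19.8, 209.8]
tcp_rot: [3.141, -0.0, 0.0]
ft_force: [0.1, 0.2, -0.1]
opening: 0.337
grip_force: 0.0
```

>>> arm_command(
  rows=[
    [[0, 0, 0], 0],
    [[0, 0, 0], 0],
    [[0, 0, 0], 0],
    [[0, 0, 0], 0],
    [[0, 0, 0], 0],
  ],
)

```text
t: 5.7
eef_pos: [597.9, 20.6, 209.7]
tcp_rot: [-3.141, -0.0, 0.0]
ft_force: [-0.3, 5.3, 0.7]
opening: 0.271
grip_force: 30.0
```

```bash
python3 -c "
import numpy as np
t=np.linspace(1.356,0,16);x=-155*np.cos(t);z=155*np.sin(t)
for a,b,c in zip(t[1:],np.diff(x)/250,-np.diff(z)/250):print(round(a,2),round(b,3),round(c,3),round(630.5-155*np.cos(a)),round(57+155*np.sin(a)))"
```

```text
1.27 -0.054 0.014 584 205
1.18 -0.053 0.019 571 200
1.08 -0.051 0.024 558 194
0.99 -0.048 0.028 546 187
0.9 -0.046 0.033 535 179
0.81 -0.042 0.037 524 170
0.72 -0.039 0.04 514 160
0.63 -0.035 0.044 506 149
0.54 -0.031 0.047 498 137
0.45 -0.027 0.049 491 125
0.36 -0.022 0.051 486 112
0.27 -0.017 0.053 481 99
0.18 -0.013 0.055 478 85
0.09 -0.008 0.056 476 71
0.0 -0.003 0.056 476 57
```

>>> arm_command(
  rows=[
    [[-0.054, -0.001, 0.014], 0],
    [[-0.053, 0, 0.019], 0],
    [[-0.051, 0, 0.024], 0],
    [[-0.048, 0, 0.028], 0],
    [[-0.046, 0, 0.033], 0],
  ],
)

```text
t: 6.2
eef_pos: [534.7, 21.0, 181.0]
tcp_rot: [-3.14, -0.002, 0.0]
ft_force: [-1.8, 8.5, 6.7]
opening: 0.275
grip_force: 30.0
```

>>> arm_command(
  rows=[
    [[-0.042, 0, 0.037], 0],
    [[-0.039, 0, 0.04], 0],
    [[-0.035, 0, 0.044], 0],
    [[-0.031, 0, 0.047], 0],
    [[-0.027, 0, 0.049], 0],
  ],
)

```text
t: 6.7
eef_pos: [490.3, 21.3, 125.8]
tcp_rot: [-3.14, 0.001, -0.0]
ft_force: [-2.1, 13.0, 4.3]
opening: 0.271
grip_force: 30.0
```

>>> arm_command(
  rows=[
    [[-0.022, -0.005, 0.051], 0],
    [[-0.017, -0.005, 0.053], 0],
    [[-0.012, 0, 0.04], 0],
    [[0, 0, 0], 0],
    [[0, 0, 0], 0],
  ],
)

```text
t: 7.2
eef_pos: [477.9, 21.7, 89.5]
tcp_rot: [3.141, 0.002, 0.0]
ft_force: [-3.3, -10.2, -0.5]
opening: 0.275
grip_force: 30.0
```

>>> arm_command(
  rows=[
    [[-0.006, 0, 0.036], 0],
    [[-0.004, 0, 0.036], 0],
    [[-0.002, 0, 0.036], 0],
    [[0, 0, 0.016], 0],
    [[0, 0, 0], 0],
  ],
)

```text
t: 7.7
eef_pos: [474.9, 21.8, 58.5]
tcp_rot: [3.141, 0.002, 0.0]
ft_force: [-5.5, -10.1, 3.1]
opening: 0.268
grip_force: 30.0
```

>>> arm_command(
  rows=[
    [[0, 0.003, 0.008], 0],
    [[0, 0, 0.008], 0],
    [[0, 0, 0], 0],
    [[0, 0, 0], 0],
    [[0, 0, 0], 0],
  ],
)

```text
t: 8.2
eef_pos: [474.9, 21.6, 55.0]
tcp_rot: [3.142, 0.001, 0.0]
ft_force: [-5.3, -1.6, 5.2]
opening: 0.267
grip_force: 30.0
```

>>> arm_command(
  rows=[
    [[0, 0, 0.008], 0],
    [[0, 0, 0.008], 0],
    [[0, 0, 0], 0],
    [[0, 0, 0], 0],
    [[0, 0, 0], 0],
  ],
)

```text
t: 8.7
eef_pos: [475.3, 21.6, 52.2]
tcp_rot: [3.141, -0.0, 0.0]
ft_force: [-8.1, -1.9, 23.5]
opening: 0.271
grip_force: 30.0
```

>>> arm_command(
  rows=[
    [[0.008, 0, 0.008], 0],
    [[0.004, 0, 0], 0],
    [[0, 0, 0], 0],
    [[0, 0, 0], 0],
    [[0, 0, 0], 0],
  ],
)

```text
t: 9.2
eef_pos: [476.7, 21.7, 50.3]
tcp_rot: [3.141, 0.003, 0.0]
ft_force: [-15.0, -3.5, 33.1]
opening: 0.269
grip_force: 30.0
```

```bash
python3 - <<'E'
from cell import state, viewer, env, models
import cv2
p,d=viewer.read_camera('scene'); cv2.imwrite('pics/s2.png',cv2.resize(p[130:310,190:370,::-1],None,fx=3.3,fy=3.3,interpolation=cv2.INTER_CUBIC))
for n in ['lid_knob','lid_hinge']:
    print(n,[([round(float(v)) for v in q['position']],round(float(q['confidence']),2)) for q in models.mark_of('scene',n)[:3]])
E
```

```text
lid_knob []
lid_hinge [([627, 17, 74], 0.91)]
```

View pics/s2.png

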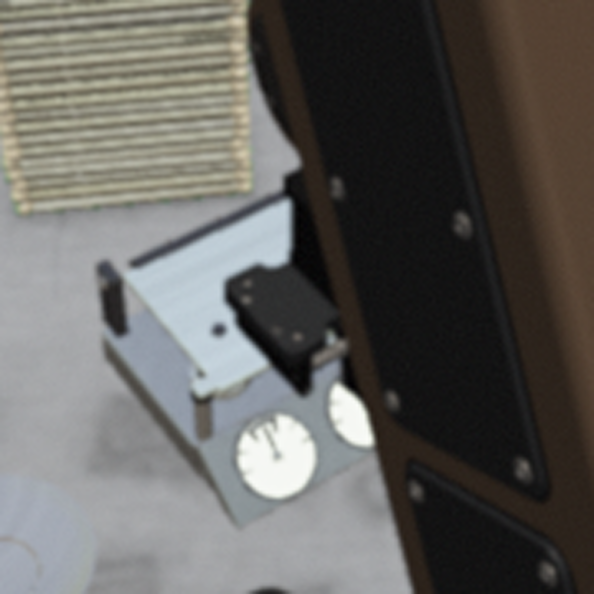

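The plate lies flat on its post at (203,385) with 33 N on it, so it is on the stop. The left needle has moved to the long marks at (270,430). Now I'll swing it open.

>>> arm_command(
  rows=[
    [[-0.012, 0, -0.02], 0],
    [[0.003, 0, -0.056], 0],
    [[0.008, 0, -0.056], 0],
    [[0.013, 0, -0.055], 0],
    [[0.017, 0, -0.053], 0],
  ],
)

```text
t: 9.85
eef_pos: [486.9, 21.5, 109.5]
tcp_rot: [3.141, -0.002, -0.0]
ft_force: [7.2, -1.7, -7.3]
opening: 0.27
grip_force: 30.0
```

>>> arm_command(
  rows=[
    [[0.022, 0, -0.051], 0],
    [[0.027, 0.003, -0.049], 0],
    [[0.031, 0.003, -0.047], 0],
    [[0.035, 0, -0.044], 0],
    [[0.039, 0, -0.04], 0],
  ],
)

```text
t: 10.35
eef_pos: [524.5, 21.1, 166.6]
tcp_rot: [-3.14, 0.001, -0.0]
ft_force: [3.6, 6.3, -10.5]
opening: 0.272
grip_force: 30.0
```

>>> arm_command(
  rows=[
    [[0.042, 0, -0.037], 0],
    [[0.046, 0, -0.033], 0],
    [[0.048, 0, -0.028], 0],
    [[0.051, 0, -0.024], 0],
    [[0.053, 0, -0.019], 0],
  ],
)

```text
t: 10.85
eef_pos: [583.9, 20.8, 201.3]
tcp_rot: [-3.141, 0.003, 0.0]
ft_force: [-1.0, 2.0, -7.5]
opening: 0.27
grip_force: 30.0
```

>>> arm_command(
  rows=[
    [[0.054, 0, -0.014], 0],
    [[0.055, 0, -0.009], 0],
    [[0.055, 0, -0.004], 0],
    [[0, 0, 0], 0],
    [[0, 0, 0], 0],
  ],
)

```text
t: 11.35
eef_pos: [625.3, 20.5, 208.4]
tcp_rot: [-3.141, -0.0, 0.0]
ft_force: [1.6, 1.0, -2.4]
opening: 0.27
grip_force: 30.0
```

>>> arm_command(
  rows=[
    [[0, 0, 0], 0],
    [[0, 0, 0], 0],
    [[0, 0, 0], 0],
    [[0, 0, 0], 0],
    [[0, 0, 0], 0],
  ],
  claw=0.6,
)

```text
t: 11.85
eef_pos: [625.3, 20.3, 208.7]
tcp_rot: [3.141, -0.0, 0.001]
ft_force: [-0.4, -0.2, 0.1]
opening: 0.583
grip_force: 0.0
```

>>> arm_command(
  rows=[
    [[0, 0, -0.12], 0],
    [[0, 0, -0.15], 0],
    [[-0.1, 0, -0.1], 0],
    [[-0.18, 0, 0], 0],
    [[-0.18, 0, 0], 0],
  ],
)

```text
t: 12.35
eef_pos: [509.1, 20.3, 301.4]
tcp_rot: [3.141, -0.001, 0.001]
ft_force: [0.8, -0.3, 0.6]
opening: 0.599
grip_force: 0.0
```

```bash
cat > h.py <<'E'
from cell import state, viewer, env, models
import cv2
def mk(c,*ns):
    for n in ns: print(c,n,[([round(float(v)) for v in q['position']],round(float(q['confidence']),2)) for q in models.mark_of(c,n)[:4]])
E
python3 - <<'E'
from h import *
a,_=viewer.read_camera('scene');mk('scene','lid_knob','buffer_a_mid')
b,_=viewer.read_camera('top');mk('top','lid_knob','nest_left','buffer_a_mid')
A=cv2.resize(a[180:300,200:380],(800,533),interpolation=cv2.INTER_CUBIC)
B=cv2.resize(b[160:270,215:345],(709,600),interpolation=cv2.INTER_CUBIC)
cv2.imwrite('pics/s3.png',A[:,:,::-1]);cv2.imwrite('pics/t3.png',B[:,:,::-1])
E
```

```text
scene lid_knob [([619, 22, 232], 0.62)]
scene buffer_a_mid [([547, -49, 62], 0.76), ([550, 21, -4], 0.34)]
top lid_knob [([518, 276, 3], 0.75)]
top nest_left []
top buffer_a_mid []
```

View pics/s3.png

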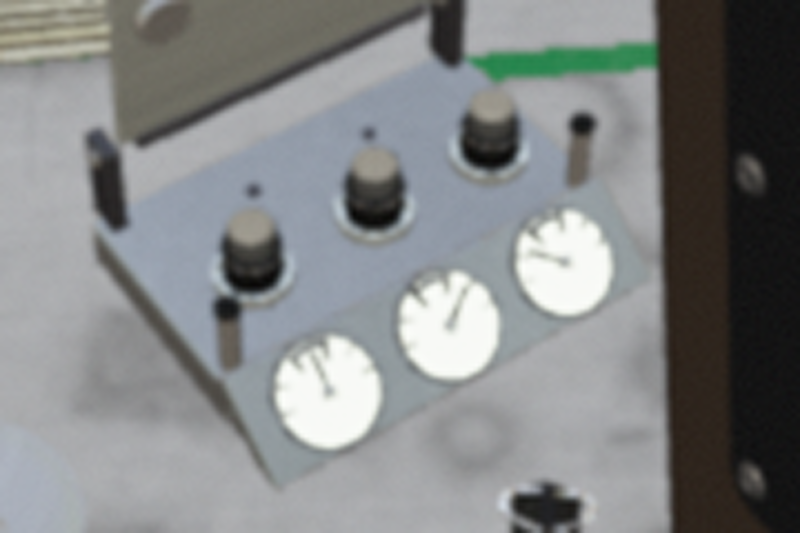

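The needles read left inside the band, at (322,370) (good); middle past both marks, at (460,305) (too hard); and right short of them, at (545,255) (too soft). The plate is upright. Next, the right buffer goes into the dish.

>>> arm_command(
  rows=[
    [[0.08, 0.136, 0], 0],
    [[0.08, 0.136, 0], 0],
    [[0, 0, 0.19], 0],
    [[0, 0, 0.19], 0],
    [[0, 0, 0.19], 0],
  ],
  claw=0.55,
)

```text
t: 13.2
eef_pos: [551.2, -48.2, 156.4]
tcp_rot: [3.141, -0.0, -0.0]
ft_force: [1.0, -1.1, -0.6]
opening: 0.546
grip_force: 0.0
```

>>> arm_command(
  rows=[
    [[0, 0, 0.16], 0],
    [[0, 0, 0], 0],
    [[0, 0, 0], 0],
    [[0, 0, 0], 0],
    [[0, 0, 0], 0],
  ],
)

```text
t: 13.7
eef_pos: [551.5, -47.8, 120.6]
tcp_rot: [3.141, -0.003, 0.001]
ft_force: [0.5, 0.1, 0.1]
opening: 0.547
grip_force: 0.0
```

```bash
python3 - <<'E'
from h import *
a,_=viewer.read_camera('scene');mk('scene','buffer_a_mid','nest_right','nest_middle')
A=cv2.resize(a[160:290,220:380],(738,600),interpolation=cv2.INTER_CUBIC)
cv2.imwrite('pics/s4.png',A[:,:,::-1])
s=state();print(s['eef_pos'],s['ft_force'])
E
```

```text
scene buffer_a_mid [([550, 88, 42], 0.73), ([548, -51, 61], 0.52)]
scene nest_right [([552, -48, 39], 0.46)]
scene nest_middle [([553, 19, 42], 0.58), ([549, 19, 2], 0.53)]
[550.74132422 -47.72607844 119.56728449] [-0.7670366   1.07998818 -0.43739305]
```

View pics/s4.png

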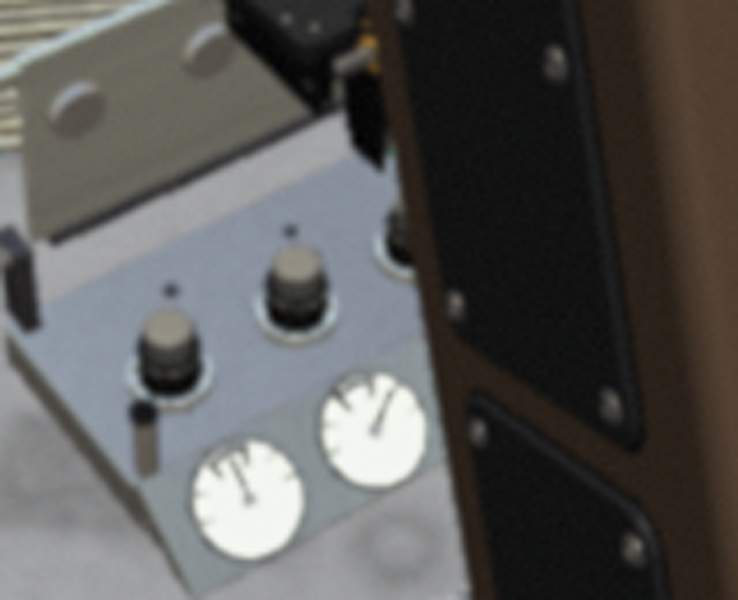

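The left finger at (365,130) lines up with the right cup at (400,245), and everything else is undisturbed. I'll lower 69 mm and grip.

>>> arm_command(
  rows=[
    [[-0.004, 0.002, 0.1], 0],
    [[0, 0, 0.1], 0],
    [[0, 0, 0.074], 0],
    [[0, 0, 0], 0],
    [[0, 0, 0], 0],
  ],
)

```text
t: 14.4
eef_pos: [549.7, -48.2, 50.6]
tcp_rot: [3.141, -0.0, 0.001]
ft_force: [0.5, 0.3, 0.1]
opening: 0.547
grip_force: 0.0
```

>>> arm_command(
  rows=[
    [[0, 0, 0], 0],
    [[0, 0, 0], 0],
    [[0, 0, 0], 0],
    [[0, 0, 0], 0],
    [[0, 0, 0], 0],
  ],
  claw=0,
)

```text
t: 14.9
eef_pos: [549.7, -48.3, 50.4]
tcp_rot: [3.141, -0.001, 0.0]
ft_force: [0.2, -0.2, 0.4]
opening: 0.306
grip_force: 30.0
```

>>> arm_command(
  rows=[
    [[0, 0, -0.08], 0],
    [[0, 0, -0.14], 0],
    [[0, 0, -0.18], 0],
    [[-0.02, -0.16, -0.1], 0],
    [[-0.02, -0.19, 0], 0],
  ],
)

```text
t: 15.4
eef_pos: [540.7, 39.2, 178.6]
tcp_rot: [3.141, -0.006, -0.003]
ft_force: [1.4, 1.1, -1.1]
opening: 0.304
grip_force: 30.0
```

>>> arm_command(
  rows=[
    [[-0.02, -0.19, 0], 0],
    [[-0.02, -0.19, 0], 0],
    [[-0.02, -0.19, 0], 0],
    [[-0.02, -0.19, 0], 0],
    [[0, -0.18, 0], 0],
  ],
)

```text
t: 15.9
eef_pos: [518.3, 276.4, 175.2]
tcp_rot: [3.141, 0.0, 0.001]
ft_force: [1.4, -1.1, -0.9]
opening: 0.303
grip_force: 30.0
```

>>> arm_command(
  rows=[
    [[0, 0, 0.18], 0],
    [[0, 0, 0.18], 0],
    [[0, 0, 0.16], 0],
    [[0, 0, 0.09], 0],
    [[0, 0, 0.038], 0],
  ],
)

```text
t: 16.4
eef_pos: [518.2, 273.9, 11.0]
tcp_rot: [3.14, 0.003, 0.001]
ft_force: [-6.8, -6.8, 38.5]
opening: 0.305
grip_force: 30.0
```

>>> arm_command(
  rows=[
    [[0, 0, 0], 0],
    [[0, 0, 0], 0],
    [[0, 0, 0], 0],
    [[0, 0, 0], 0],
    [[0, 0, 0], 0],
  ],
)

```text
t: 16.9
eef_pos: [519.5, 274.4, 13.6]
tcp_rot: [-3.141, -0.001, 0.0]
ft_force: [0.1, -0.0, 0.3]
opening: 0.305
grip_force: 30.0
```

Touching the floor lightly, so I'll release.

>>> arm_command(
  rows=[
    [[0, 0, 0], 0],
    [[0, 0, 0], 0],
    [[0, 0, 0], 0],
    [[0, 0, 0], 0],
    [[0, 0, 0], 0],
  ],
  claw=0.55,
)

```text
t: 17.4
eef_pos: [519.3, 274.3, 13.1]
tcp_rot: [3.141, 0.0, 0.001]
ft_force: [0.3, -0.3, 0.1]
opening: 0.547
grip_force: 0.0
```

>>> arm_command(
  rows=[
    [[0, 0, -0.1], 0],
    [[0, 0, -0.18], 0],
    [[0, 0, -0.18], 0],
    [[0, 0, -0.18], 0],
    [[0, 0, 0], 0],
  ],
)

```text
t: 17.9
eef_pos: [521.3, 275.2, 178.9]
tcp_rot: [-3.138, -0.009, 0.001]
ft_force: [1.1, -0.1, -1.8]
opening: 0.551
grip_force: 0.0
```

```bash
python3 - <<'E'
from h import *
b,_=viewer.read_camera('scene');mk('scene','buffer_a_mid','nest_middle','lid_knob')
a,_=viewer.read_camera('top');mk('top','buffer_a_mid','nest_middle','nest_right','nest_left','tray')
A=cv2.resize(b[140:360,130:390],(709,600),interpolation=cv2.INTER_CUBIC)
cv2.imwrite('pics/s5.png',A[:,:,::-1])
print(state()['eef_pos'])
E
```

```text
scene buffer_a_mid [([515, 276, 22], 0.81)]
scene nest_middle []
scene lid_knob []
top buffer_a_mid [([520, 276, 20], 0.64)]
top nest_middle [([551, 23, 44], 0.59)]
top nest_right [([551, -50, 43], 0.47)]
top nest_left [([550, 90, 43], 0.61)]
top tray [([553, -286, 3], 0.79)]
[519.14873873 274.22678596 172.33454303]
```

View pics/s5.png

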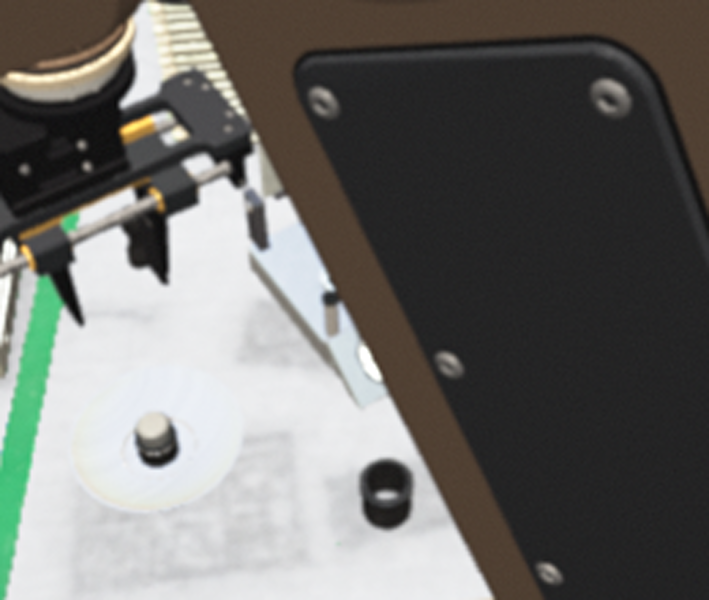

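The soft buffer stands in the dish at (157,440). Next is the middle buffer, at (550.5, 22).

>>> arm_command(
  rows=[
    [[0.025, 0.19, 0], 0],
    [[0.025, 0.19, 0], 0],
    [[0.025, 0.19, 0], 0],
    [[0.025, 0.19, 0], 0],
    [[0.025, 0.19, 0], 0],
  ],
)

```text
t: 18.9
eef_pos: [550.6, 34.9, 172.9]
tcp_rot: [3.142, 0.0, 0.001]
ft_force: [1.0, 0.8, -0.3]
opening: 0.552
grip_force: 0.0
```

>>> arm_command(
  rows=[
    [[0, 0.06, 0.02], 0],
    [[0, 0, 0.18], 0],
    [[0, 0, 0], 0],
    [[0, 0, 0], 0],
    [[0, 0, 0], 0],
  ],
)

```text
t: 19.4
eef_pos: [551.3, 22.5, 124.4]
tcp_rot: [3.141, -0.001, 0.002]
ft_force: [-0.1, -0.3, 0.1]
opening: 0.552
grip_force: 0.0
```

>>> arm_command(
  rows=[
    [[-0.002, 0, 0.1], 0],
    [[0, 0.002, 0.1], 0],
    [[0, 0, 0.093], 0],
    [[0, 0, 0], 0],
    [[0, 0, 0], 0],
  ],
)

```text
t: 19.9
eef_pos: [550.8, 21.7, 51.1]
tcp_rot: [3.141, -0.001, 0.001]
ft_force: [0.2, -0.6, 0.0]
opening: 0.55
grip_force: 0.0
```

>>> arm_command(
  rows=[
    [[0, 0, 0], 0],
    [[0, 0, 0], 0],
    [[0, 0, 0], 0],
    [[0, 0, 0], 0],
    [[0, 0, 0], 0],
  ],
  claw=0,
)

```text
t: 20.4
eef_pos: [550.4, 21.3, 50.2]
tcp_rot: [3.141, -0.001, 0.0]
ft_force: [1.3, 0.5, 0.5]
opening: 0.303
grip_force: 30.0
```

>>> arm_command(
  rows=[
    [[0, 0, -0.08], 0],
    [[0, 0, -0.14], 0],
    [[0, 0, -0.18], 0],
    [[0, 0.15, -0.1], 0],
    [[0, 0.18, 0], 0],
  ],
)

```text
t: 20.9
eef_pos: [551.5, -61.3, 178.6]
tcp_rot: [3.14, -0.006, 0.003]
ft_force: [0.5, -0.6, -0.5]
opening: 0.305
grip_force: 30.0
```

>>> arm_command(
  rows=[
    [[0.004, 0.19, 0], 0],
    [[0.004, 0.19, 0], 0],
    [[0.004, 0.19, 0], 0],
    [[0, 0.19, 0], 0],
    [[0, 0.14, 0], 0],
  ],
)

```text
t: 21.4
eef_pos: [552.8, -289.0, 174.7]
tcp_rot: [3.141, 0.0, -0.001]
ft_force: [1.1, 0.8, 0.1]
opening: 0.303
grip_force: 30.0
```

>>> arm_command(
  rows=[
    [[0, 0, 0.18], 0],
    [[0, 0, 0.18], 0],
    [[0, 0, 0.12], 0],
    [[0, 0, 0], 0],
    [[0, 0, 0], 0],
  ],
)

```text
t: 21.9
eef_pos: [553.5, -286.3, 55.4]
tcp_rot: [-3.141, 0.0, 0.0]
ft_force: [-0.6, -0.1, 1.1]
opening: 0.305
grip_force: 30.0
```

>>> arm_command(
  rows=[
    [[0, 0, 0.08], 0],
    [[0, 0, 0.06], 0],
    [[0, 0, 0.034], 0],
    [[0, 0, 0], 0],
    [[0, 0, 0], 0],
  ],
)

```text
t: 22.4
eef_pos: [553.6, -286.3, 12.0]
tcp_rot: [3.141, -0.001, 0.001]
ft_force: [0.0, -0.5, 0.4]
opening: 0.307
grip_force: 30.0
```

>>> arm_command(
  rows=[
    [[0, 0, 0], 0],
    [[0, 0, 0], 0],
    [[0, 0, 0], 0],
    [[0, 0, 0], 0],
    [[0, 0, 0], 0],
  ],
  claw=0.55,
)

```text
t: 22.9
eef_pos: [553.3, -286.2, 11.5]
tcp_rot: [3.141, -0.0, 0.001]
ft_force: [-0.1, 1.1, -0.1]
opening: 0.55
grip_force: 0.0
```

>>> arm_command(
  rows=[
    [[0, 0, -0.1], 0],
    [[0, 0, -0.18], 0],
    [[0, 0, -0.18], 0],
    [[0, 0, -0.18], 0],
    [[0, 0, -0.1], 0],
  ],
)

```text
t: 23.4
eef_pos: [553.9, -286.5, 200.3]
tcp_rot: [3.139, -0.004, 0.001]
ft_force: [0.4, 0.2, -0.8]
opening: 0.551
grip_force: 0.0
```

>>> arm_command(
  rows=[
    [[-0.12, 0.15, 0], 0],
    [[-0.12, 0.15, 0], 0],
    [[-0.12, 0.15, 0], 0],
    [[-0.12, 0.15, 0], 0],
    [[0, 0, 0], 0],
  ],
)

```text
t: 23.9
eef_pos: [430.1, -440.1, 196.3]
tcp_rot: [3.141, 0.0, -0.004]
ft_force: [-0.2, 0.3, -0.2]
opening: 0.55
grip_force: 0.0
```

```bash
python3 - <<'E'
from h import *
b,_=viewer.read_camera('top');mk('top','buffer_a_mid','nest_left','lid_knob','tray','dish','stamp','dropper','clip','loupe')
A=cv2.resize(b[120:310,130:450],(800,475),interpolation=cv2.INTER_CUBIC)
cv2.imwrite('pics/t6.png',A[:,:,::-1])
print(state()['eef_pos'],state()['ft_force'])
E
```

```text
top buffer_a_mid [([523, 275, 21], 0.51)]
top nest_left [([551, 92, 45], 0.5)]
top lid_knob [([622, 19, 234], 0.65)]
top tray [([554, -288, 2], 0.95)]
top dish [([518, 276, 0], 0.6), ([547, 89, 60], 0.43)]
top stamp [([694, 202, 2], 0.6), ([557, -285, 2], 0.48)]
top dropper [([710, -152, -1], 0.77), ([383, 165, -1], 0.31)]
top clip [([385, 45, 2], 0.69)]
top loupe [([384, 166, 0], 0.67)]
[ 433.9515532  -435.62689242  196.41605472] [ 0.43911563 -0.65743721  0.98314597]
```

View pics/t6.png

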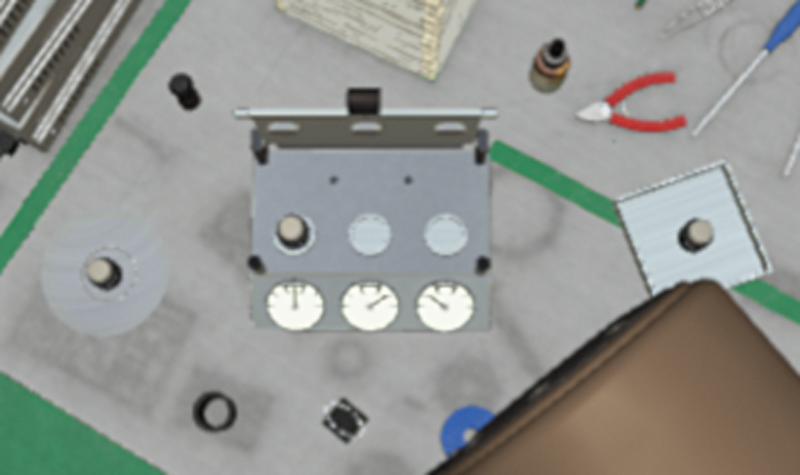

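The soft buffer is in the dish at (104,270), the hard one is in the tray at (697,234), and the good one stands in its cup at (293,230) with its needle in the band. The plate is open, the bystanders are in place and the robot is clear of everything.

```bash
python3 -c "
from cell import env
print(env.job_done())"
```

```text
the job is handed in; nothing more can be done
None
```

I handed the job in, but no verdict was shown: the too soft buffer (right cup) is in the dish, the too hard one (middle cup) is in the tray, the good one stands in the left cup, the press plate is open, and the loupe, stamp, clip and dropper bottle are where they started.

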